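Close the media tub and balance the hold-down weight on its domed lid

TASK

The lid of the media tub is standing ajar: first press it down on its stiff hinge until it sits level and fully home on the rim. Then take the steel hold-down weight off its sloped rest and set it down, without dropping it, flat side down on the very top of the lid's dome, so that it stays balanced there level by itself and keeps the seal pressed. Leave the bottle, the beaker and the column fitting where they stand.

Things in the scene. Friction and masses are not known exactly. Their poses are not given: they have to be found in the camera images.
- tub: Round white plastic tub, 120 mm in diameter and 110 mm tall, fixed to the bench. Origin: centre of its underside; z up; its -x side is where the lid's tab is, its +x side carries the hinge, whose axis is level, along y, 72 mm from the tub's centre at the height of the rim (110 mm).
- lid (a joint): Opening angle of the tub's lid (rad): 0 = seated level on the rim, positive = tab side raised. The hinge is stiff: the lid stays where it is left, and takes about 6 N down on the tab to close. The lid is a grey plastic disc, 128 mm in diameter, 7 mm thick, with a dome on it and a flat press tab, 36 mm wide, standing out 33 mm across from the hinge.
- lid_top (a point): Top point of the lid's dome, on the tub's axis when the lid is closed (then 140 mm above the bench). The dome is smooth and spherical, 94 mm wide, radius of curvature 58 mm. The point moves with the lid; its axes are the tub's when closed.
- lid_tab (a point): Point on the upper face of the lid's press tab, on its centre line, 85 mm from the dome's axis and 12 mm from the tab's outer edge; when closed 117 mm above the bench. It moves with the lid.
- weight: Hold-down weight, about 0.55 kg: steel plate 120 (x) by 64 (y) by 10 mm with an upright black rib in its middle as a handle, 74 mm long (along x), 14 mm thick (along y), 10 to 44 mm above the plate's underside. Origin: centre of the underside; the centre of mass lies 7 mm above it. z points out through the rib. It starts lying on the sloped rest, the rib square to the slope.
- rest: Dark steel sloped rest, fixed to the bench, 110 mm wide, about 155 mm long, 87 mm tall. Origin: centre of its footprint, on the bench. Its supporting face slopes at 30 degrees, low on the -x side (toward the robot) and rising to +x; a 15 mm ledge along the low edge stops the weight.
- bottle: Bystander: amber bottle, 72 mm in diameter, 150 mm tall. Origin: centre of its underside.
- beaker: Bystander: glass beaker, 76 mm in diameter, 95 mm tall. Origin: centre of its underside.
- fitting: Bystander: white plastic column end fitting, stepped, 68 mm in diameter, 90 mm tall. Origin: centre of its underside.
Mind the look-alikes: they are no part of the job. Of the things like the weight, leave any that is green; of the rest the smaller one is meant.

How it is judged:
By the outcome, as a careful person would: the job done as asked, in the order asked, and still so for the second after the job is handed in, with the robot touching nothing.
It also fails if it takes over 61 s, if anything falls off the work surface, if the arm or the gripper's body presses on something with over 40 N, if the wrist force passes 120 N, or if a joint passes its speed limit or range.

ROBOT

A 7-joint arm with a two-finger parallel gripper is mounted at the origin on the work surface. World frame = base frame: x ahead of the robot, y to its left, z up, the work surface at z = 0. Lengths are in mm, angles in rad, forces in N, time in s.
With the tool pointing down it reaches from about 425 to 825 mm from the base axis. Payload 3.6 kg.
Tool frame: the origin (TCP) lies at the very end of the fingers, on their centre line; the grasp point (between the pads) lies 19 mm behind it; z points along the fingers, y is the line along which they close (so a half turn about z gives the same grasp; the last joint's range is limited). The gripper opens to 93 mm and grips with 3 to 60 N. Pads are 15 mm wide; open, the fingers measure 128 mm over their backs; the gripper's body (75 mm by 188 mm) begins 65 mm behind the grasp point.
Start: joints at [1.19, 0.615, -0.013, 1.423, 0.008, 1.103, -0.04], TCP at [225.822, -609.48, 218.64] pointing down, gripper open.
Joint ranges: [-3.12, 3.12], [-0.3, 2.06], [-1.34, 1.32], [0.26, 2.42], [-1.36, 4.5], [0.01, 1.98], [-2.84, 2.84]. Speed limits (rad/s): [2.79, 2.79, 3.14, 3.14, 3.14, 3.14, 3.14].

INTERFACE

Orientations are given as [roll, pitch, yaw] about the fixed x, y, z axes, in that order (R = Rz(yaw) Ry(pitch) Rx(roll)).
In Python, from cell import * gives the robot as it stands.
- The arm moves only by the tool jog_arm, never from a script. Its argument "motion" is a list of rows, each a list of 3 entries, a list of its own where there are three numbers: the shift along the world's x, y, z in mm, then the turn, a rotation vector about the world's x, y, z in degrees, then the finger opening in mm, from 0 to 93. A call has exactly 5 rows; each row shifts and turns the commanded pose from where the row before left it; what a row does not reach is not made up. A row lasts 1/12 s, in which the tool goes at most 41.7 mm and 7.16 degrees, less where a joint would pass 70% of its speed; a pose out of reach is approached as far as the arm can. A call with a gripper value outside its range is refused whole. The fingers move at their own pace and stop on an object; "grip_force" is the grip in N (left out, the last holds). Time passes only in rows, so rows that do not move let the fingers close, or fill a call up. It gives the time, the measured TCP pose, the force, the opening and the grip force at its end, in the units of the state.
- get_state(): the state, without advancing time (a new reading comes with each control period).
- snapshot(name): name is "scene" or "top" or "wrist"; returns a dict with "pixels" (480x640x3 uint8, red, green, blue), "depth" (480x640 float32, mm along the optical axis (not along the pixel's ray), 0 where there is no reading), "K" (3x3 intrinsics, pixels), "distortion" ([k1, k2, p1, p2, k3] as OpenCV has them; the pictures are not rectified), "view" (4x4, takes a point from world to camera coordinates). Camera axes: x right, y up, looking along -z (the intrinsics and any distortion apply to the point x, -y, -z); pixel columns grow to the right and rows downward; lengths in mm; the calibration is good to about 2 mm. A picture is of the moment at which its call begins.
- close_job(): hands the job in; it is judged then, once.
The state is a dict: "t": time; "qpos": joint angles; "qd": joint speeds; "effort": joint torques, N m; "position": TCP position; "tool_rot": TCP orientation; "force": force on the tool from outside, world axes, zero at the start; "wrist_torque": the same for the moment, N m; "finger_gap": finger opening in mm; "finger_force": force on a finger pad.
Only numpy, scipy, OpenCV 4.12 (cv2) and the standard library are available. Lean on these libraries where they do the work, as an engineer would, in place of code of your own. Each camera call takes 0.05 s, during which the arm holds its last target. There are 200 camera calls.

## Working session

There is one attempt and no reset: what is moved stays moved. The work goes in short steps, Python scripts to look and compute and a tool call to move; the robot and the scene stay as the last step left them, time stands still between calls to the robot, and variables do not carry over. Pictures are saved under pics/ and viewed, at most 10 in all, crops included, and the job is handed in when it is done.

Besides the shell and the picture viewer there is one more tool, called in YAML: its name, and indented under it one key for each argument. jog_arm: Moves the arm, as the interface text tells. Its arguments: {"type":"object","properties":{"motion":{"type":"array"},"grip_force":{"type":"number"}},"required":["motion"]}

```bash
mkdir -p pics; cat > h.py <<'E'
from cell import *
import numpy as np, cv2
def save(s,n): cv2.imwrite('pics/'+n, s['pixels'][:,:,::-1])
def cloud(s):
    h,w=s['depth'].shape
    u,v=np.meshgrid(np.arange(w),np.arange(h))
    p=cv2.undistortPoints(np.stack([u,v],-1).reshape(-1,1,2).astype(np.float64),s['K'],np.array(s['distortion'],float)).reshape(h,w,2)
    d=s['depth']
    c=np.stack([p[...,0]*d,-p[...,1]*d,-d,np.ones_like(d)],-1)
    P=c@np.linalg.inv(s['view']).T
    P[d==0]=np.nan
    return P[...,:3]
E
python3 - <<'E'
from h import *
np.set_printoptions(suppress=True,precision=3)
st=get_state();print(st)
for n in('scene','top'):
    s=snapshot(n);save(s,n+'0.png');P=cloud(s);np.save(n+'0.npy',P)
    print(n,np.linalg.inv(s['view']).round(2), s['distortion'])
E
```

```text
{'t': 0.0, 'qpos': array([ 1.19 ,  0.616, -0.013,  1.425,  0.008,  1.103, -0.04 ]), 'qd': array([-0.001, -0.   ,  0.001,  0.002, -0.002, -0.001, -0.003]), 'effort': array([  0.   , -45.894,   0.209, -16.575,  -0.061,   0.021,   0.   ]), 'position': array([ 225.536, -608.756,  217.493]), 'tool_rot': array([-3.139,  0.   ,  0.355]), 'force': array([-0.278, -0.54 ,  0.657]), 'wrist_torque': array([ 0.002, -0.015, -0.032]), 'finger_force': 0.0, 'finger_gap': 92.78997583521334}
scene [[  -0.24   -0.75    0.61 1357.8 ]
 [   0.97   -0.19    0.14  200.89]
 [   0.01    0.63    0.78 1107.45]
 [   0.      0.      0.      1.  ]] [-0.106  0.     0.     0.     0.   ]
top [[  -0.02    0.99   -0.11  437.79]
 [  -1.     -0.02    0.     26.54]
 [   0.      0.11    0.99 1586.1 ]
 [   0.      0.      0.      1.  ]] [-0.18  0.    0.    0.    0.  ]
```

View pics/scene0.png

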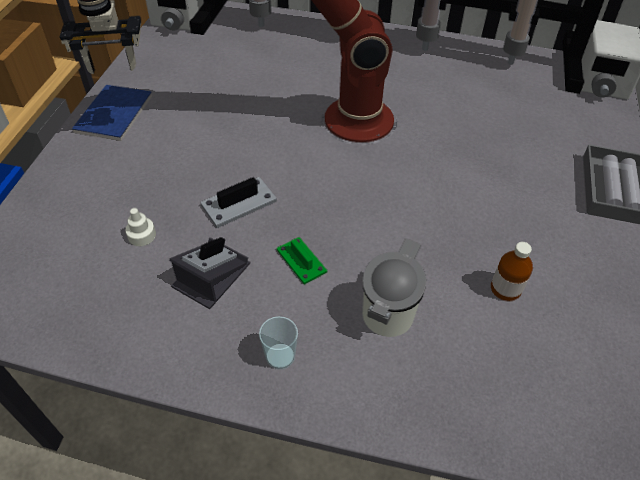

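View pics/top0.png

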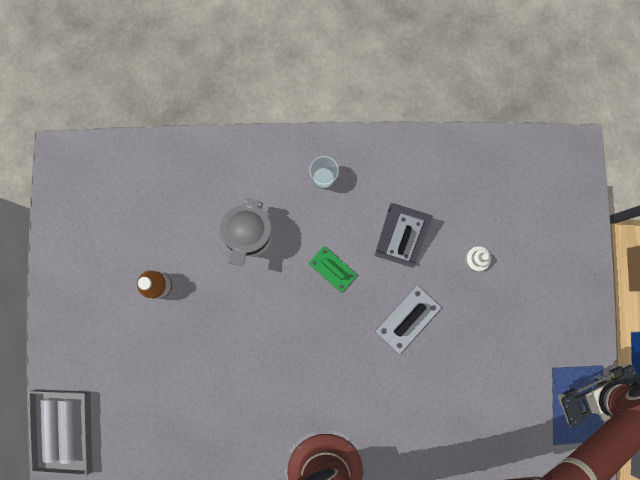

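The scene picture shows the tub at (392,290) with its tab at (410,250), and the small weight on the rest at (210,255). The top picture shows the tub at (246,230), tab at (237,258), hinge at (254,204), the weight on its rest at (405,240), the larger look-alike at (409,320) and the green one at (333,269).

```bash
python3 - <<'E'
from h import *
from scipy.optimize import least_squares
np.set_printoptions(suppress=True,precision=3)
im=cv2.imread('pics/top0.png');T=np.load('top0.npy');S=np.load('scene0.npy')
# bench offset
for n,P,r in(('top',T,(slice(300,420),slice(150,280))),('scene',S,(slice(150,200),slice(420,520)))): print(n,'bench z',np.nanmedian(P[r][...,2]))
b=T[190:280,210:285].reshape(-1,3)
for px in [(237,258),(238,262),(234,263),(254,204),(246,230),(247,203),(261,206),(237,252)]: print(px,T[px[1],px[0]])
print('scene tab',[S[y,x] for x,y in((410,250),(408,256),(413,244),(395,278))])
# dome fit with sphere R58, using both clouds, near tub centre
c0=T[228,246]
for n,P in(('T',T),('S',S)):
    Q=P.reshape(-1,3);Q=Q[np.isfinite(Q).all(1)]
    m=(np.hypot(*(Q[:,:2]-c0[:2]).T)<34)&(Q[:,2]>125)
    Q=Q[m]
    f=least_squares(lambda c:np.linalg.norm(Q-c,axis=1)-58,[c0[0],c0[1],100],loss='soft_l1')
    print(n,'sphere',f.x,len(Q),np.abs(f.fun).mean())
# weight plate: plane + rib
hsv=cv2.cvtColor(im,cv2.COLOR_BGR2HSV)
roi=np.zeros(im.shape[:2],bool);roi[195:275,365:440]=1
pl=roi&(hsv[...,2]>115)&(hsv[...,1]<40)
g=T[roi];print('gray vals',[ (p,hsv[p[1],p[0]].tolist(),T[p[1],p[0]].round(1).tolist()) for p in((405,238),(394,245),(412,225),(398,255),(415,238),(390,215),(378,262),(425,212))])
E
python3 - <<'E'
import cv2
a=cv2.imread('pics/top0.png')
c=lambda x,y,w,h:cv2.resize(a[y:y+h,x:x+w],(400,400),interpolation=cv2.INTER_CUBIC)
cv2.imwrite('pics/crop0.png',cv2.hconcat([c(205,190,80,80),c(365,198,80,80)]))
E
```

```text
top bench z 0.575327032325049
scene bench z -2.234355563908821
(237, 258) [560.755 209.271 149.937]
(238, 262) [551.061 207.092 147.921]
(234, 263) [548.479 216.501 151.348]
(254, 204) [699.318 169.869 120.267]
(246, 230) [628.745 186.272 155.673]
(247, 203) [702.175 187.584 120.408]
(261, 206) [698.572 154.478  93.444]
(237, 252) [576.417 210.441 140.455]
scene tab [array([565.474, 212.79 , 146.787]), array([580.244, 211.086, 144.601]), array([552.62 , 216.485, 152.092]), array([648.57 , 194.128, 154.067])]
T sphere [629.864 192.962  99.239] 594 2.181050043647661
S sphere [627.624 194.505  97.266] 784 1.5226450589378278
gray vals [((405, 238), [125, 38, 40], [609.6, -212.4, 97.5]), ((394, 245), [109, 17, 165], [597.4, -190.7, 46.6]), ((412, 225), [105, 13, 156], [645.5, -234.9, 78.3]), ((398, 255), [108, 18, 168], [572.6, -203.6, 25.3]), ((415, 238), [106, 17, 161], [613.6, -245.0, 59.2]), ((390, 215), [125, 18, 86], [673.2, -178.9, 73.8]), ((378, 262), [135, 7, 143], [556.3, -151.7, 6.2]), ((425, 212), [130, 11, 143], [692.5, -286.8, -4.7])]
```

View pics/crop0.png

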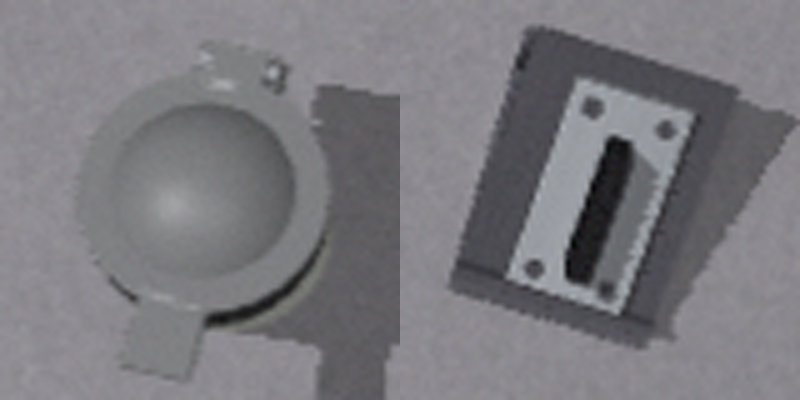

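Left crop: lid seen from above with its tab at top-picture (237,257), hinge at (254,204). Right crop: the weight lies on the rest with its rib running up the slope, from (397,255) to (406,227), yawed about -16°. Now I move to above the tab with the fingers closed.

jog_arm:
  motion:
    - [[20,34,0],[0,0,6],0]
    - [[20,34,0],[0,0,6],0]
    - [[20,34,0],[0,0,6],0]
    - [[20,34,0],[0,0,6],0]
    - [[20,34,0],[0,0,6],0]
  grip_force: 20

```text
t: 0.52
position: [326.3, -437.5, 218.3]
tool_rot: [-3.141, -0.0, 0.883]
force: [1.3, 0.2, -0.3]
finger_gap: 64.0
finger_force: 0.0
```

jog_arm:
  motion:
    - [[20,34,0],[0,0,6],0]
    - [[20,34,0],[0,0,6],0]
    - [[20,34,0],[0,0,6],0]
    - [[20,34,0],[0,0,6],0]
    - [[12,38,0],[0,0,6],0]

```text
t: 0.93
position: [419.5, -264.0, 218.5]
tool_rot: [3.14, -0.0, 1.407]
force: [1.6, -0.3, -0.0]
finger_gap: 31.0
finger_force: 0.0
```

jog_arm:
  motion:
    - [[12,38,0],[0,0,6],0]
    - [[12,38,0],[0,0,6],0]
    - [[12,38,0],[0,0,6],0]
    - [[12,38,0],[0,0,6],0]
    - [[12,38,0],[0,0,6],0]

```text
t: 1.35
position: [477.7, -73.8, 218.5]
tool_rot: [-3.141, 0.0, 1.93]
force: [1.0, -0.3, -0.5]
finger_gap: 1.2
finger_force: 0.0
```

jog_arm:
  motion:
    - [[12,38,0],[0,0,6],0]
    - [[12,38,0],[0,0,6],0]
    - [[7,30,-4],[0,0,6],0]
    - [[7,30,-4],[0,0,6],0]
    - [[7,30,-4],[0,0,6],0]

```text
t: 1.77
position: [522.8, 92.0, 206.2]
tool_rot: [-3.141, -0.0, 2.455]
force: [0.5, -0.4, -0.2]
finger_gap: 0.3
finger_force: 0.0
```

jog_arm:
  motion:
    - [[7,30,-5],[0,0,6],0]
    - [[7,30,-5],[0,0,6],0]
    - [[7,30,-5],[0,0,6],0]
    - [[7,30,-5],[0,0,6],0]
    - [[2,0,0],[0,0,2],0]

```text
t: 2.18
position: [551.2, 218.1, 185.6]
tool_rot: [3.136, -0.004, 2.916]
force: [-0.0, 0.8, 0.1]
finger_gap: 0.3
finger_force: 0.0
```

jog_arm:
  motion:
    - [[0,0,-6],[0,0,0],0]
    - [[0,0,-7],[0,0,0],0]
    - [[0,0,-7],[0,0,0],0]
    - [[0,0,-6],[0,0,0],0]
    - [[0,0,-6],[0,0,0],0]

```text
t: 2.6
position: [552.6, 209.0, 153.8]
tool_rot: [-3.14, -0.001, 2.901]
force: [-1.9, -0.6, 4.9]
finger_gap: 0.3
finger_force: 2.6
```

jog_arm:
  motion:
    - [[-0.5,0,-5],[0,0,0],0]
    - [[-0.5,0,-5],[0,0,0],0]
    - [[-0.5,0,-5],[0,0,0],0]
    - [[-0.5,0,-4],[0,0,0],0]
    - [[-0.5,0,-3],[0,0,0],0]

```text
t: 3.02
position: [550.0, 210.6, 132.4]
tool_rot: [-3.142, -0.0, 2.903]
force: [-2.1, -1.0, 5.0]
finger_gap: 0.5
finger_force: 2.2
```

jog_arm:
  motion:
    - [[0,0,-4],[0,0,0],0]
    - [[0,0,-3],[0,0,0],0]
    - [[0,0,-3],[0,0,0],0]
    - [[0,0,-2],[0,0,0],0]
    - [[0,0,-1],[0,0,0],0]

```text
t: 3.43
position: [550.0, 211.0, 119.3]
tool_rot: [3.141, -0.001, 2.903]
force: [-3.3, -0.6, 4.0]
finger_gap: 0.2
finger_force: 2.2
```

jog_arm:
  motion:
    - [[0,0,-1],[0,0,0],0]
    - [[0,0,-1],[0,0,0],0]
    - [[0,0,-1],[0,0,0],0]
    - [[0,0,0],[0,0,0],0]
    - [[0,0,0],[0,0,0],0]

```text
t: 3.85
position: [550.3, 211.0, 117.3]
tool_rot: [3.141, 0.0, 2.903]
force: [-3.8, -0.4, 6.2]
finger_gap: 0.8
finger_force: 3.4
```

jog_arm:
  motion:
    - [[0,0,-1],[0,0,0],0]
    - [[0,0,-1],[0,0,0],0]
    - [[0,0,-1],[0,0,0],0]
    - [[0,0,-1],[0,0,0],0]
    - [[0,0,0],[0,0,0],0]

```text
t: 4.27
position: [550.4, 211.1, 116.8]
tool_rot: [-3.141, 0.003, 2.903]
force: [-7.9, -3.4, 24.8]
finger_gap: -0.1
finger_force: 12.4
```

jog_arm:
  motion:
    - [[0,0,20],[0,0,0],0]
    - [[0,0,40],[0,0,0],0]
    - [[-5,-20,35],[0,0,0],40]
    - [[3,-38,15],[0,0,0],40]
    - [[3,-40,10],[0,0,0],40]

```text
t: 4.68
position: [553.6, 113.6, 235.7]
tool_rot: [3.138, 0.008, 2.907]
force: [1.0, 0.5, -0.1]
finger_gap: 16.0
finger_force: 0.0
```

jog_arm:
  motion:
    - [[3,-40,10],[0,0,0],40]
    - [[3,-40,10],[0,0,0],40]
    - [[3,-40,10],[0,0,0],40]
    - [[3,-40,10],[0,0,0],40]
    - [[3,-40,10],[0,0,0],40]

```text
t: 5.1
position: [567.2, -91.3, 283.0]
tool_rot: [-3.14, 0.003, 2.901]
force: [0.9, 0.5, -0.4]
finger_gap: 39.8
finger_force: 0.0
```

```bash
cat > look.py <<'E'
from h import *
from scipy.optimize import least_squares
np.set_printoptions(suppress=True,precision=3)
print(get_state()['position'],get_state()['tool_rot'],get_state()['qpos'])
for n in('top','scene','wrist'):
    s=snapshot(n);save(s,n+'1.png');P=cloud(s);np.save(n+'1.npy',P);
    np.savez(n+'1cam.npz',K=s['K'],d=s['distortion'],view=s['view'])
    Q=P.reshape(-1,3);Q=Q[np.isfinite(Q).all(1)];
    m=(np.hypot(*(Q[:,:2]-[633,193]).T)<36)&(Q[:,2]>120)
    if m.sum()>100:
        Q=Q[m];f=least_squares(lambda c:np.linalg.norm(Q-c,axis=1)-58,[633,193,82],loss='soft_l1')
        print(n,'sphere',f.x,len(Q),np.abs(f.fun).mean())
        if n!='wrist': print('tab', P[257,237] if n=='top' else P[252,410])
E
python3 look.py
```

```text
[567.192 -91.333 282.965] [-3.14   0.003  2.901] [ 0.607  0.54  -0.802  1.538  0.405  1.233  1.072]
top sphere [634.869 191.114  82.411] 644 2.2130610917400633
tab [566.34  213.821 114.12 ]
scene sphere [631.973 192.976  80.058] 819 1.540709322401281
tab [546.396 213.933 117.151]
wrist sphere [632.913 191.822  80.379] 2859 0.61664510450204
```

View pics/wrist1.png

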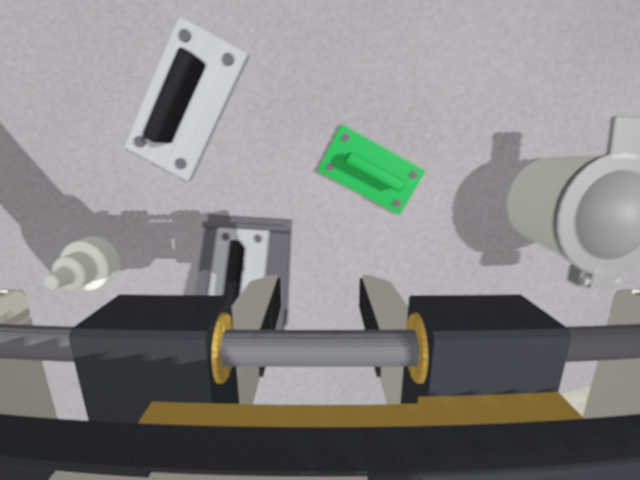

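The wrist picture shows the lid closed on the tub (610,210), the rest with the small weight partly hidden at (240,255), the larger look-alike at (185,100) and the green one at (370,170). The lid's dome is at the closed height. I'll move so the weight is clear of the fingers.

jog_arm:
  motion:
    - [[28,-25,6],[0,0,0],40]
    - [[28,-25,6],[0,0,0],40]
    - [[28,-25,6],[0,0,0],40]
    - [[28,-25,6],[0,0,0],40]
    - [[0,0,0],[0,0,0],40]

```text
t: 5.67
position: [682.7, -193.8, 304.1]
tool_rot: [-3.139, 0.004, 2.895]
force: [-1.3, -1.1, 0.2]
finger_gap: 40.2
finger_force: 0.0
```

```bash
python3 - <<'E'
from h import *
np.set_printoptions(suppress=True,precision=3)
print(get_state()['position'],get_state()['tool_rot'])
s=snapshot('wrist');save(s,'wrist2.png');P=cloud(s);np.save('wrist2.npy',P);np.savez('w2cam.npz',**{k:np.array(s[k]) for k in('K','distortion','view')})
print(np.linalg.inv(s['view']))
E
```

```text
[ 682.669 -193.765  304.052] [-3.139  0.004  2.895]
[[   0.242   -0.939   -0.243  616.226]
 [   0.97     0.234    0.063 -176.526]
 [  -0.003   -0.251    0.968  468.38 ]
 [   0.       0.       0.       1.   ]]
```

View pics/wrist2.png

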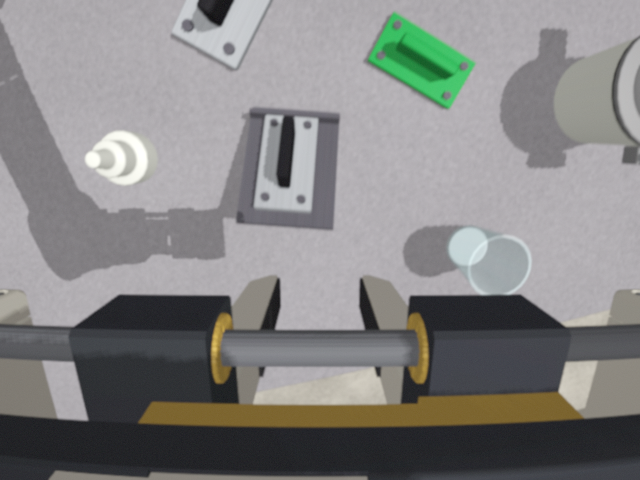

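The weight is now fully in view: plate from (265,113) to (313,212), rib from (287,118) to (285,187).

```bash
cat > wt.py <<'E'
from h import *
from scipy.spatial.transform import Rotation as Ro
np.set_printoptions(suppress=True,precision=3)
im=cv2.imread('pics/wrist2.png');P=np.load('wrist2.npy')
hsv=cv2.cvtColor(im,cv2.COLOR_BGR2HSV)
roi=np.zeros(im.shape[:2],np.uint8);roi[105:220,245:330]=1
m=((hsv[...,2]>150)*roi).astype(np.uint8)
n,l,st,_=cv2.connectedComponentsWithStats(m);k=1+st[1:,4].argmax();m=(l==k)
print('mask px',m.sum(),st[k])
core=cv2.erode(m.astype(np.uint8),np.ones((3,3)))>0
Q=P[core];Q=Q[np.isfinite(Q).all(1)]
for _ in range(5):
    c=Q.mean(0);nv=np.linalg.svd(Q-c,full_matrices=False)[2][2];nv*=np.sign(nv[2]);r=(Q-c)@nv;Q=Q[abs(r)<2.5*r.std()+.3]
print('normal',nv,'tilt',np.degrees(np.arccos(nv[2])),'az',np.degrees(np.arctan2(nv[1],nv[0])),'std',r.std())
# rays onto plane, min area rect
cam=np.load('w2cam.npz');iv=np.linalg.inv(cam['view'])
def cast(uv,c,n):
    p=cv2.undistortPoints(np.float64(uv).reshape(-1,1,2),cam['K'],cam['distortion']).reshape(-1,2)
    d=np.c_[p[:,0],-p[:,1],-np.ones(len(p))]@iv[:3,:3].T;o=iv[:3,3]
    return o+d*(((c-o)@n)/(d@n))[:,None]
ex=np.cross([0,1,0],nv);ex/=np.linalg.norm(ex);ey=np.cross(nv,ex)
cn=max(cv2.findContours(m.astype(np.uint8),cv2.RETR_EXTERNAL,cv2.CHAIN_APPROX_NONE)[0],key=cv2.contourArea).reshape(-1,2)
X=cast(cn,c,nv)-c;ab=np.c_[X@ex,X@ey].astype(np.float32)
rc=cv2.minAreaRect(ab);print('rect',rc)
bx=cv2.boxPoints(rc);e=[bx[1]-bx[0],bx[2]-bx[1]];L=max(e,key=np.linalg.norm);L/=np.linalg.norm(L)
ax=L[0]*ex+L[1]*ey;ax*=np.sign(ax[0])
ctr=c+rc[0][0]*ex+rc[0][1]*ey
org=ctr-10*nv
ay=np.cross(nv,ax)
print('weight x axis',ax,'y',ay,'origin',org)
# rib points
rm=(hsv[...,2]<45)*roi;R=P[rm>0];R=R[np.isfinite(R).all(1)];q=(R-org)@np.c_[ax,ay,nv]
t=q[(q[:,2]>38)&(q[:,2]<50)];print('rib top local med',np.median(t,0),'range',np.percentile(t,[2,98],0),len(t))
G=org+0*ax+32*nv; tcp=G-19*nv
Rt=np.c_[-ax,ay,-nv]  # tool x=-ax, y=ay, z=-nv
print('det',np.linalg.det(Rt),'tcp',tcp,'hover80',tcp+80*nv)
s=get_state();R0=Ro.from_euler('xyz',s['tool_rot']).as_matrix()
print('now',s['position'],'rotvec deg',np.degrees(Ro.from_matrix(Rt@R0.T).as_rotvec()))
print('shift to hover80',tcp+80*nv-s['position'])
E
python3 wt.py
```

```text
mask px 3421 [ 254  115   64   97 3421]
normal [-0.476  0.155  0.865] tilt 30.074201979452248 az 161.96077374752866 std 0.7170293141585979
rect ((-12.228321075439453, -2.01580810546875), (64.2850570678711, 122.14955139160156), 74.27555084228516)
weight x axis [ 0.823 -0.268  0.501] y [ 0.309  0.951 -0.   ] origin [ 620.092 -217.546   47.623]
rib top local med [ 6.092  1.11  43.711] range [[-30.534  -4.508  39.373]
 [ 37.428   6.033  45.299]] 510
det 0.9999999510146803 tcp [ 613.897 -215.528   58.873] hover80 [ 575.778 -203.114  128.103]
now [ 680.656 -190.105  304.103] rotvec deg [ -8.256 -28.884  -3.996]
shift to hover80 [-104.878  -13.009 -176.   ]
```

jog_arm:
  motion:
    - [[-20,-2.5,-20],[-1.65,-5.78,-0.8],40]
    - [[-20,-2.5,-20],[-1.65,-5.78,-0.8],40]
    - [[-20,-2.5,-20],[-1.65,-5.78,-0.8],40]
    - [[-20,-2.5,-20],[-1.65,-5.78,-0.8],40]
    - [[-20,-2.5,-20],[-1.65,-5.78,-0.8],40]

```text
t: 6.13
position: [601.1, -199.2, 226.2]
tool_rot: [-3.128, 0.426, 2.847]
force: [0.1, -0.6, -1.7]
finger_gap: 39.9
finger_force: 0.0
```

jog_arm:
  motion:
    - [[-4,-0.5,-25],[0,0,0],40]
    - [[-1,0,-25],[0,0,0],40]
    - [[0,0,-16],[0,0,0],40]
    - [[0,0,-10],[0,0,0],40]
    - [[0,0,0],[0,0,0],40]

```text
t: 6.55
position: [595.9, -199.2, 148.2]
tool_rot: [-3.126, 0.417, 2.849]
force: [-0.6, -0.4, 1.1]
finger_gap: 40.1
finger_force: 0.0
```

```bash
cat >> wt.py <<'E'
for _ in range(4): s=get_state()
print('qpos',s['qpos'])
d=tcp-s['position'];print('to tcp',d,'local along ax,ay,nv',d@ax,d@ay,d@nv)
v=snapshot('wrist');save(v,'wrist3.png')
E
python3 wt.py|tail -6
```

```text
[ 37.428   6.033  45.299]] 510
det 0.9999999510146803 tcp [ 613.897 -215.528   58.873] hover80 [ 575.778 -203.114  128.103]
now [ 595.889 -199.184  148.188] rotvec deg [-1.079 -6.15  -0.819]
shift to hover80 [-20.111  -3.929 -20.085]
qpos [ 0.604  0.557 -0.484  1.959  0.878  0.377  0.732]
to tcp [ 18.008 -16.344 -89.315] local along ax,ay,nv -25.562522545845177 -9.957261963258233 -88.4079421352427
```

View pics/wrist3.png

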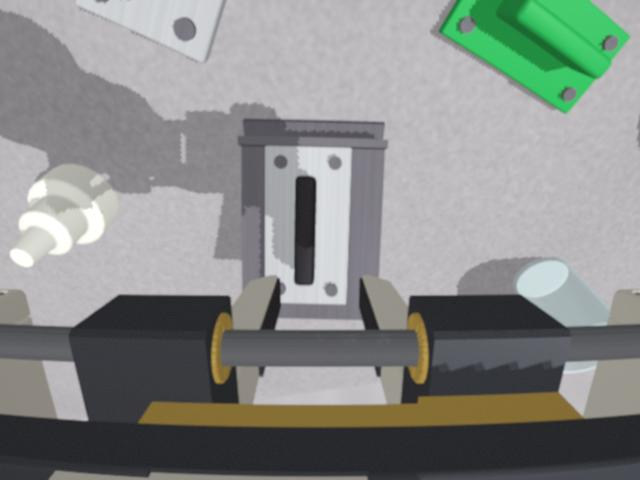

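The weight is centred ahead, with the rib at (305,230) and the plate square to the fingers. I'll finish the alignment, then check.

jog_arm:
  motion:
    - [[-10,-2,-5],[-0.36,-2.05,-0.27],40]
    - [[-10,-2,-5],[-0.36,-2.05,-0.27],40]
    - [[0,0,-5],[-0.36,-2.05,-0.27],40]
    - [[0,0,-5],[0,0,0],40]
    - [[0,0,0],[0,0,0],40]

```text
t: 7.02
position: [580.7, -205.9, 135.1]
tool_rot: [-3.136, 0.519, 2.83]
force: [0.5, 0.9, 0.1]
finger_gap: 40.1
finger_force: 0.0
```

```bash
python3 wt.py|tail -4
```

```text
now [ 580.7   -205.904  135.145] rotvec deg [ 0.17  -0.428 -0.01 ]
shift to hover80 [-4.922  2.79  -7.042]
qpos [ 0.311  0.516 -0.017  2.102  1.346  0.021  0.216]
to tcp [ 33.197  -9.624 -76.272] local along ax,ay,nv -8.326698265280534 1.1311837533085356 -83.3158866636706
```

jog_arm:
  motion:
    - [[4,0,0],[1.2,3.8,0],40]
    - [[4,-1.5,0],[1.2,3.8,0],40]
    - [[0,0,-5],[1.3,3.8,0],40]
    - [[0,0,-4],[0,0,0],40]
    - [[0,0,0],[0,0,0],40]

```text
t: 7.48
position: [588.7, -213.7, 118.2]
tool_rot: [-3.122, 0.391, 2.826]
force: [0.2, 0.9, -0.1]
finger_gap: 39.9
finger_force: 0.0
```

```bash
cat >> wt.py <<'E'
n18=np.cos(np.radians(12))*nv+np.sin(np.radians(12))*ax
tcp=org+34*nv-19*n18;Rt=np.c_[-np.cross(ay,n18),ay,-n18];R0=Ro.from_euler('xyz',s['tool_rot']).as_matrix()
d=tcp-s['position'];print('n18',n18,'NEW to tcp',d,'perp',d@np.cross(ay,n18),d@ay,'along',d@n18,'rot',np.degrees(Ro.from_matrix(Rt@R0.T).as_rotvec()))
E
python3 wt.py|tail -3
```

```text
qpos [ 0.638  0.613 -0.507  1.968  1.001  0.384  0.62 ]
to tcp [ 25.199  -1.797 -59.346] local along ax,ay,nv -8.521327789322985 6.096656657027938 -63.64292109875286
n18 [-0.295  0.096  0.951] NEW to tcp [ 20.798  -0.365 -59.236] perp 0.5308450605553502 6.096656657027907 along -62.48275458948402 rot [2.324 3.776 0.435]
```

jog_arm:
  motion:
    - [[2,3,0],[1.15,1.9,0.2],40]
    - [[2,2.8,-4],[1.15,1.9,0.2],40]
    - [[2,-1,-8],[0,0,0],40]
    - [[2,-1,-7],[0,0,0],40]
    - [[0,0,0],[0,0,0],40]

```text
t: 7.95
position: [594.6, -208.9, 96.9]
tool_rot: [-3.135, 0.31, 2.832]
force: [0.0, -0.0, -0.1]
finger_gap: 40.2
finger_force: 0.0
```

```bash
python3 wt.py|tail -3
```

```text
qpos [ 0.671  0.683 -0.582  1.9    0.908  0.485  0.731]
to tcp [ 19.276  -6.632 -37.999] local along ax,ay,nv -1.4041134625572702 -0.3367494081681242 -43.09695897768154
n18 [-0.295  0.096  0.951] NEW to tcp [ 14.874  -5.2   -37.888] perp 3.2207856633727667 -0.33674940816815496 along -40.90601897140021 rot [ 0.219 -0.384 -0.189]
```

Well aligned; descend the remaining (15, -5, -38) and close.

jog_arm:
  motion:
    - [[4,-1.3,-10],[0,0,0],40]
    - [[4,-1.3,-10],[0,0,0],40]
    - [[4,-1.3,-9],[0,0,0],40]
    - [[3,-1,-7],[0,0,0],40]
    - [[0,0,-2],[0,0,0],40]

```text
t: 8.42
position: [611.1, -213.9, 59.1]
tool_rot: [-3.138, 0.311, 2.831]
force: [-0.2, 0.4, 0.0]
finger_gap: 40.1
finger_force: 0.0
```

```bash
python3 wt.py|tail -3;python3 -c "
from h import *
print(get_state()['force'])"
```

```text
qpos [ 0.623  0.749 -0.513  1.878  0.975  0.43   0.674]
to tcp [ 2.779 -1.635 -0.267] local along ax,ay,nv 2.5907224300997553 -0.6947961027179713 -1.8091464568814994
n18 [-0.295  0.096  0.951] NEW to tcp [-1.623 -0.203 -0.157] perp -1.4558936837649545 -0.694796102718002 along 0.310128870349322 rot [ 0.111 -0.298 -0.156]
[-0.34248505  0.47450585  0.20967735]
```

jog_arm:
  motion:
    - [[-1.5,0,0],[0,0,0],20]
    - [[0,0,0],[0,0,0],8]
    - [[0,0,0],[0,0,0],8]
    - [[0,0,0],[0,0,0],8]
    - [[0,0,0],[0,0,0],8]
  grip_force: 45

```text
t: 8.88
position: [609.8, -214.8, 61.7]
tool_rot: [-3.137, 0.314, 2.83]
force: [-0.3, -0.4, 0.8]
finger_gap: 13.7
finger_force: 45.0
```

jog_arm:
  motion:
    - [[0,0,0],[0,0,0],8]
    - [[0,0,0],[0,0,0],8]
    - [[-1,0,3],[0,0,0],8]
    - [[-2,0,5],[0,0,0],8]
    - [[-3,0,9],[0,0,0],8]

```text
t: 9.3
position: [602.0, -213.1, 76.6]
tool_rot: [-3.138, 0.308, 2.831]
force: [-0.1, -0.1, -5.6]
finger_gap: 13.7
finger_force: 45.0
```

jog_arm:
  motion:
    - [[-6,0,20],[0,0,0],8]
    - [[-4,0,30],[0,0,0],8]
    - [[0,0,35],[1.5,4.75,0],8]
    - [[0,5,35],[1.5,4.75,0],8]
    - [[0,15,25],[1.5,4.75,0],8]

```text
t: 9.72
position: [592.1, -198.7, 216.8]
tool_rot: [-3.131, 0.069, 2.826]
force: [1.6, -1.4, -4.6]
finger_gap: 13.7
finger_force: 45.0
```

jog_arm:
  motion:
    - [[2,25,15],[1.5,4.75,0],8]
    - [[4,30,0],[1.5,4.75,0],8]
    - [[4,34,0],[1.5,4.75,0],8]
    - [[4,34,0],[0,0,0],8]
    - [[4,34,0],[0,0,0],8]

```text
t: 10.13
position: [612.3, -37.5, 228.1]
tool_rot: [-3.131, -0.19, 2.829]
force: [0.6, 0.7, -4.9]
finger_gap: 14.1
finger_force: 45.0
```

jog_arm:
  motion:
    - [[4,34,0],[0,0,0],8]
    - [[4,34,0],[0,0,0],8]
    - [[4,34,0],[0,0,0],8]
    - [[4,34,0],[0,0,0],8]
    - [[4,34,0],[0,0,0],8]

```text
t: 10.55
position: [631.5, 132.6, 229.1]
tool_rot: [-3.13, -0.188, 2.831]
force: [0.3, -0.4, -4.6]
finger_gap: 13.8
finger_force: 45.0
```

jog_arm:
  motion:
    - [[0,30,-3],[0,0,0],8]
    - [[-1,25,-3],[0,0,0],8]
    - [[-1,5,-3],[0,0,0],8]
    - [[0,0,0],[0,0,0],8]
    - [[0,0,0],[0,0,0],8]

```text
t: 10.97
position: [630.0, 190.2, 219.9]
tool_rot: [-3.128, -0.187, 2.83]
force: [-0.9, -1.1, -4.7]
finger_gap: 14.0
finger_force: 45.0
```

```bash
python3 - <<'E'
from h import *
np.set_printoptions(suppress=True,precision=3)
s=get_state();print(s['position'],s['tool_rot'],s['qpos'],s['wrist_torque'])
a=[]
for n in('wrist','scene'):
    v=snapshot(n);P=cloud(v);np.save(n+'4.npy',P);save(v,n+'4.png');np.savez(n+'4cam.npz',**{k:np.array(v[k]) for k in('K','distortion','view')})
a=cv2.imread('pics/wrist4.png');b=cv2.imread('pics/scene4.png')[180:340,300:500]
cv2.imwrite('pics/c4.png',cv2.hconcat([cv2.resize(a,(440,330)),cv2.resize(b,(360,330))]))
E
```

```text
[629.994 190.191 219.864] [-3.128 -0.187  2.83 ] [ 0.077  0.826 -0.791  1.208  0.419  1.441  0.61 ] [-0.123 -0.561  0.021]
```

View pics/c4.png

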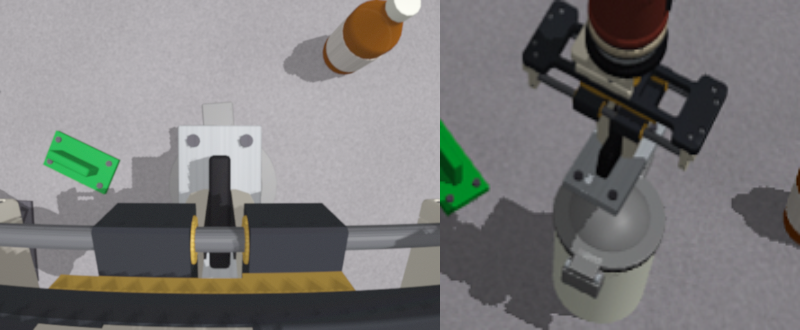

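The wrist half (left) shows the plate's near half at about (180–260,125–205) of the crop with the rib gripped; the scene half (right) shows the weight held just above the dome.

```bash
cat > held.py <<'E'
from h import *
from scipy.spatial.transform import Rotation as Ro
import sys
np.set_printoptions(suppress=True,precision=3)
def held(tag,s):
    im=cv2.imread(f'pics/wrist{tag}.png');P=np.load(f'wrist{tag}.npy')
    hsv=cv2.cvtColor(im,cv2.COLOR_BGR2HSV)
    z=P[270 if 0 else 240,270,2]
    m=np.zeros(im.shape[:2],np.uint8);m[160:290,240:400]=1
    m=((hsv[...,2]>140)&(abs(P[...,2]-z)<12)&(m>0)).astype(np.uint8)
    n,l,st,_=cv2.connectedComponentsWithStats(m);m=(l==1+st[1:,4].argmax()).astype(np.uint8)
    core=cv2.erode(m,np.ones((5,5)))>0;core[275:]=0
    Q=P[core]
    for _ in range(5):
        c=Q.mean(0);nv=np.linalg.svd(Q-c,full_matrices=False)[2][2];nv*=np.sign(nv[2]);r=(Q-c)@nv;Q=Q[abs(r)<2.5*r.std()+.2]
    cam=np.load(f'wrist{tag}cam.npz');iv=np.linalg.inv(cam['view'])
    def cast(uv):
        p=cv2.undistortPoints(np.float64(uv).reshape(-1,1,2),cam['K'],cam['distortion']).reshape(-1,2)
        d=np.c_[p[:,0],-p[:,1],-np.ones(len(p))]@iv[:3,:3].T;o=iv[:3,3]
        return o+d*(((c-o)@nv)/(d@nv))[:,None]
    rows=np.arange(200,265,4);le=[];ri=[]
    for y in rows:
        x=np.flatnonzero(m[y]);le.append((x[0]-.5,y));ri.append((x[-1]+.5,y))
    cols=[x for x in range(275,365,6)];fr=[(x,np.flatnonzero(m[:,x])[0]-.5) for x in cols]
    L,R,F=cast(le),cast(ri),cast(fr)
    line=lambda A:cv2.fitLine(np.float32(A),cv2.DIST_HUBER,0,.01,.01).ravel()
    l1,r1,f1=line(L),line(R),line(F)
    ax=l1[:3]*np.sign(l1[0])+r1[:3]*np.sign(r1[0]);ax/=np.linalg.norm(ax)
    ay=np.cross(nv,ax)
    yc=(np.median(L@ay)+np.median(R@ay))/2;w=abs(np.median(L@ay)-np.median(R@ay))
    xf=np.median(F@ax)
    org=ax*(xf+60)+ay*yc+nv*((c@nv)-10)
    print('std',r.std(),'n',len(Q),'normal tilt deg about x,y',np.degrees([-nv[1],nv[0]]),'ax',ax,'width',w)
    Rt=Ro.from_euler('xyz',s['tool_rot']).as_matrix()
    print('org',org,'org in tool frame',Rt.T@(org-s['position']),'rot to level deg',np.degrees(np.cross(nv,[0,0,1])))
    # dome in wrist
    return org
s=get_state();o=held(sys.argv[1],s);print('to lid (633,192,140):',np.array([633,192,140])-o)
E
python3 held.py 4
```

```text
std 0.6202461223556325 n 7070 normal tilt deg about x,y [-1.152 -1.039] ax [ 0.95  -0.312  0.023] width 63.79517991193643
org [633.74  188.451 202.325] org in tool frame [-5.729  0.943 17.17 ] rot to level deg [ 1.152  1.039 -0.   ]
to lid (633,192,140): [ -0.74    3.549 -62.325]
```

jog_arm:
  motion:
    - [[0,1.5,-8],[0.6,0.5,0],8]
    - [[-0.4,1.7,-14],[0.6,0.5,0],8]
    - [[0,0,-14],[0,0,0],8]
    - [[0,0,-10],[0,0,0],8]
    - [[0,0,-5],[0,0,0],8]

```text
t: 11.48
position: [629.4, 192.6, 166.3]
tool_rot: [3.141, -0.213, 2.83]
force: [-0.0, -0.1, -5.0]
finger_gap: 14.1
finger_force: 45.0
```

jog_arm:
  motion:
    - [[0,0,-2],[0,0,0],8]
    - [[0,0,0],[0,0,0],8]
    - [[0,0,0],[0,0,0],8]
    - [[0,0,0],[0,0,0],8]
    - [[0,0,0],[0,0,0],8]

```text
t: 11.9
position: [630.5, 194.9, 168.5]
tool_rot: [3.137, -0.209, 2.832]
force: [-0.1, -0.1, -4.4]
finger_gap: 13.8
finger_force: 45.0
```

```bash
cat > l5.py <<'E'
import sys
from held import *
t=sys.argv[1]
E
cat > snap.py <<'E'
from h import *
import sys
t=sys.argv[1]
v=snapshot('wrist');np.save(f'wrist{t}.npy',cloud(v));save(v,f'wrist{t}.png');np.savez(f'wrist{t}cam.npz',**{k:np.array(v[k]) for k in('K','distortion','view')})
s=get_state();print(s['position'],s['tool_rot'],s['force'])
E
rm l5.py; python3 snap.py 5; python3 held.py 5
```

```text
[630.37129177 194.80778494 168.33026546] [ 3.13693727 -0.20886338  2.83240474] [-0.1724183  -0.09110888 -4.82648532]
std 0.6318825782172003 n 6974 normal tilt deg about x,y [ 0.235 -0.16 ] ax [ 0.95  -0.313  0.001] width 63.79883789605037
org [633.938 193.511 150.807] org in tool frame [-7.343 -0.226 16.355] rot to level deg [-0.235  0.16   0.   ]
to lid (633,192,140): [ -0.938  -1.511 -10.807]
```

jog_arm:
  motion:
    - [[-0.9,-1.5,-3],[-0.2,0.2,0],8]
    - [[0,0,-3],[0,0,0],8]
    - [[0,0,-1],[0,0,0],8]
    - [[0,0,-1],[0,0,0],8]
    - [[0,0,0],[0,0,0],8]

```text
t: 12.37
position: [629.1, 192.8, 159.1]
tool_rot: [-3.14, -0.213, 2.831]
force: [-0.4, -0.9, -4.7]
finger_gap: 13.7
finger_force: 45.0
```

jog_arm:
  motion:
    - [[0,0,-1],[0,0,0],8]
    - [[0,0,0],[0,0,0],8]
    - [[0,0,-1],[0,0,0],8]
    - [[0,0,0],[0,0,0],8]
    - [[0,0,0],[0,0,0],8]

```text
t: 12.78
position: [629.2, 192.9, 157.5]
tool_rot: [-3.141, -0.212, 2.831]
force: [0.1, 0.3, -5.0]
finger_gap: 13.9
finger_force: 45.0
```

jog_arm:
  motion:
    - [[0,0,-0.5],[0,0,0],8]
    - [[0,0,0],[0,0,0],8]
    - [[0,0,-0.5],[0,0,0],8]
    - [[0,0,0],[0,0,0],8]
    - [[0,0,0],[0,0,0],8]

```text
t: 13.2
position: [629.2, 192.9, 156.5]
tool_rot: [-3.141, -0.212, 2.831]
force: [-0.6, 0.5, -4.4]
finger_gap: 13.6
finger_force: 45.0
```

```bash
python3 snap.py 6; python3 held.py 6
```

```text
[629.24319934 192.95126201 156.57465366] [-3.14090625 -0.21215773  2.83107489] [ 0.71707746 -0.86282641 -4.55790027]
std 0.6233988427720021 n 7183 normal tilt deg about x,y [-0.004  0.182] ax [ 0.95  -0.313 -0.003] width 63.79931803957999
org [632.621 191.517 138.857] org in tool frame [-7.303 -0.322 16.551] rot to level deg [ 0.004 -0.182  0.   ]
to lid (633,192,140): [0.379 0.483 1.143]
```

jog_arm:
  motion:
    - [[0.4,0.5,-0.4],[0,0,0],8]
    - [[0,0,0],[0,0,0],8]
    - [[0,0,0],[0,0,0],8]
    - [[0,0,-0.4],[0,0,0],8]
    - [[0,0,0],[0,0,0],8]

```text
t: 13.67
position: [629.7, 193.5, 156.1]
tool_rot: [-3.141, -0.212, 2.831]
force: [-0.7, 0.7, -3.0]
finger_gap: 13.3
finger_force: 45.0
```

jog_arm:
  motion:
    - [[0,0,-0.4],[0,0,0],8]
    - [[0,0,0],[0,0,0],8]
    - [[0,0,0],[0,0,0],8]
    - [[0,0,0],[0,0,0],8]
    - [[0,0,0],[0,0,0],8]

```text
t: 14.08
position: [629.7, 193.6, 156.0]
tool_rot: [-3.141, -0.212, 2.831]
force: [-0.4, -0.6, 0.4]
finger_gap: 14.2
finger_force: 45.0
```

jog_arm:
  motion:
    - [[0,0,0],[0,0,0],13.5]
    - [[0,0,0],[0,0,0],14.5]
    - [[0,0,0],[0,0,0],16]
    - [[0,0,0],[0,0,0],18]
    - [[0,0,0],[0,0,0],20]
  grip_force: 5

```text
t: 14.5
position: [629.8, 193.8, 155.5]
tool_rot: [3.142, -0.212, 2.831]
force: [0.1, -0.1, -0.7]
finger_gap: 19.3
finger_force: 0.0
```

```bash
python3 snap.py 7; python3 held.py 7
```

```text
[629.75228538 193.69408809 155.38980915] [-3.14141401 -0.21198708  2.83123844] [-0.34971331 -0.0947977   0.49318723]
std 0.6287048359546259 n 7098 normal tilt deg about x,y [-1.062 -0.933] ax [ 0.953 -0.303  0.021] width 63.59226446831934
org [633.034 192.571 138.316] org in tool frame [-6.982 -0.065 15.962] rot to level deg [ 1.062  0.933 -0.   ]
to lid (633,192,140): [-0.034 -0.571  1.684]
```

jog_arm:
  motion:
    - [[0,0,0],[0,0,0],22]
    - [[0,0,0],[0,0,0],24]
    - [[0,0,0],[0,0,0],24]
    - [[0,0,0],[0,0,0],24]
    - [[0,0,0],[0,0,0],24]

```text
t: 14.97
position: [629.6, 193.5, 155.3]
tool_rot: [-3.141, -0.212, 2.831]
force: [0.1, -0.9, 0.1]
finger_gap: 23.7
finger_force: 0.0
```

```bash
for i in 8 9 10 11; do python3 snap.py $i; python3 held.py $i|head -2; done
```

```text
[629.63836815 193.46659749 155.36203215] [-3.14092788 -0.21212954  2.83112024] [ 0.91731453  0.07354463 -0.74443377]
std 0.6223191924012565 n 6968 normal tilt deg about x,y [-1.061 -0.947] ax [ 0.956 -0.293  0.021] width 63.796619970253914
org [633.437 192.889 138.319] org in tool frame [-7.296  0.621 15.862] rot to level deg [ 1.061  0.947 -0.   ]
[629.64125782 193.47656397 155.36748625] [-3.14093793 -0.21211439  2.83115117] [0.51851299 0.75535872 0.03470728]
std 0.6254934138968268 n 7106 normal tilt deg about x,y [-1.073 -0.946] ax [ 0.956 -0.293  0.021] width 63.76531869736738
org [633.446 192.898 138.358] org in tool frame [-7.296  0.622 15.828] rot to level deg [ 1.073  0.946 -0.   ]
[629.63824111 193.45346307 155.35523997] [-3.14089633 -0.21214419  2.8311335 ] [ 0.83027251  0.67713527 -0.5126896 ]
std 0.6219781824992279 n 7075 normal tilt deg about x,y [-1.079 -0.953] ax [ 0.956 -0.293  0.021] width 63.732876482095605
org [633.45  192.906 138.359] org in tool frame [-7.29   0.654 15.816] rot to level deg [ 1.079  0.953 -0.   ]
[629.64168124 193.47415929 155.36718354] [-3.14089587 -0.21211208  2.83112601] [ 0.96860906 -0.27559239 -0.30828542]
std 0.6206982094848461 n 7242 normal tilt deg about x,y [-1.067 -0.971] ax [ 0.956 -0.293  0.022] width 63.7342309664823
org [633.443 192.909 138.34 ] org in tool frame [-7.292  0.634 15.847] rot to level deg [ 1.067  0.971 -0.   ]
```

It has settled free of the fingers at about 1.4° and is no longer moving. Now I open wider and back out along the tool axis.

jog_arm:
  motion:
    - [[0,0,0],[0,0,0],32]
    - [[0,0,0],[0,0,0],40]
    - [[0.6,-0.2,3],[0,0,0],40]
    - [[1.2,-0.4,6],[0,0,0],40]
    - [[2,-0.6,10],[0,0,0],40]

```text
t: 15.58
position: [633.1, 192.0, 174.2]
tool_rot: [-3.14, -0.214, 2.831]
force: [-0.2, 0.4, -0.3]
finger_gap: 40.2
finger_force: 0.0
```

jog_arm:
  motion:
    - [[3,-1,15],[0,0,0],40]
    - [[5,-1.6,25],[0,0,0],40]
    - [[5,-1.6,25],[0,0,0],40]
    - [[0,-10,25],[0,0,0],40]
    - [[-10,-30,15],[0,0,0],40]

```text
t: 16.0
position: [636.5, 154.0, 283.0]
tool_rot: [3.134, -0.211, 2.84]
force: [0.0, 0.1, 0.5]
finger_gap: 39.9
finger_force: 0.0
```

jog_arm:
  motion:
    - [[-10,-35,5],[0,0,0],40]
    - [[-10,-35,0],[0,0,0],40]
    - [[-10,-35,0],[0,0,0],40]
    - [[-10,-35,0],[0,0,0],40]
    - [[0,0,0],[0,0,0],40]

```text
t: 16.42
position: [596.8, -2.5, 285.2]
tool_rot: [-3.133, -0.209, 2.816]
force: [0.7, -1.2, -0.5]
finger_gap: 40.2
finger_force: 0.0
```

```bash
python3 - <<'E'
from h import *
np.set_printoptions(suppress=True,precision=3)
for n in('top','scene'):
    v=snapshot(n);save(v,n+'9.png');P=cloud(v)
    hsv=cv2.cvtColor(v['pixels'],cv2.COLOR_RGB2HSV)
    Q=P[(hsv[...,2]>145)&(hsv[...,1]<45)&(abs(P[...,2]-148)<15)&(np.hypot(P[...,0]-633,P[...,1]-192)<70)]
    for _ in range(6):
        c=Q.mean(0);nv=np.linalg.svd(Q-c,full_matrices=False)[2][2];nv*=np.sign(nv[2]);r=(Q-c)@nv;Q=Q[abs(r)<2*r.std()+.3]
    print(n,len(Q),'tilt vec deg',np.degrees(nv[:2]),'centroid',c,r.std())
a=cv2.imread('pics/top9.png')[160:310,140:340];b=cv2.imread('pics/scene9.png')[200:350,320:520]
cv2.imwrite('pics/c9.png',cv2.hconcat([cv2.resize(a,(400,300)),cv2.resize(b,(400,300))]))
E
```

```text
top 642 tilt vec deg [-1.046  1.6  ] centroid [631.873 195.419 150.141] 2.3790057611677193
scene 698 tilt vec deg [-1.115  1.499] centroid [640.654 199.666 148.399] 1.4693048508320166
```

View pics/c9.png

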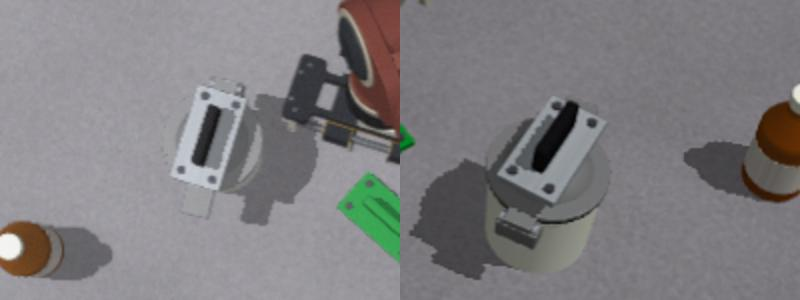

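The weight sits centred on the closed lid's dome, with the plate at (208,138) in the left crop. It is level to under 2°, and the robot is clear of it, so I'm handing in.

```bash
python3 -c "
from cell import *
print(close_job())"
```

```text
the job is handed in; nothing more can be done
None
```

The job is handed in: the lid is pressed fully shut, and the weight stands balanced by itself on top of the dome, tilted a bit under 2° by camera, with the bystanders not touched and about 16.5 s used of the 61 s.

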